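# Mix the beads for the chance experiment

## Task

Get the bead bowl ready for the class chance experiment: lift the lid off the bowl and hang it by its hoop on the hook of the stand, put the orange bead in with the others, then take the stirring rod and stir the beads with it in at least three wide full rounds, with its foot down among them and swinging a good 2 cm out to every side of the bowl's middle, so that white and yellow beads are pushed round to new places. Finally stand the rod upright in its green dish again, with the lid still hanging and all six beads in the bowl, and leave the other things on the table alone.

Things in the scene. Friction and masses are not known exactly. Their poses are not given: they have to be found in the camera images.
- bowl: Blue ceramic mixing bowl, fixed. Height 60 mm, outer diameter 88 at the foot, 156 at the rim, wall 4. Flat inner floor (diameter about 84) at height 6, then sides at 45 degrees to height 18 (inner diameter about 116), then steeper to the rim (inner diameter 148). Origin: centre of its underside; z up.
- lid: Pale wooden lid on the bowl: disc, diameter 160 mm, 7 thick with pads, lip (diameter 132) 6 below it; 180 g. Steel hoop handle, bar 6, upright in the lid's y-z plane: legs at y = -40 and 40, peak on the axis, opening 56 high. Over the peak a neck (diameter 10) and red round grip knob, diameter 24, 85 to 111 above the origin. Origin: centre of disc underside (60 above table at start); z up.
- lid_loop (a point): Underside of the peak of the lid's hoop, 63 above the lid's origin on its axis: the point that rests on the hook. Axes as the lid's.
- hookstand: Steel hook stand, fixed: base plate 120 x 120 x 12 mm, post of diameter 16 with a black ball on top (to height 186), and a yellow level rod, diameter 8, centreline at height 170, running from the post along the stand's -x axis for 150 and ending in a tip turned up to height 190 at x = -162. Origin: centre of the base's underside, under the post; z up.
- hook_mid (a point): Point on top of the hook's straight rod, 115 out from the post along the stand's -x axis, height 174: a good place for the hoop. Axes as the stand's.
- dish: Green plastic rest dish for the stirring rod, fixed: outer diameter 70 mm, height 14, inner floor of diameter 60 at height 5. Origin: centre of its underside.
- rod: Wooden stirring rod, about 90 g, upright in the green dish at the start: dark round foot, diameter 28 mm and 18 high, flat underneath (diameter 20) with a bevelled edge; shaft of diameter 14; dark round handle, diameter 20, from 113 to 175 above the origin. Origin: centre of the foot's underside; z along the rod to the handle.
- beadstand: White round bead stand, fixed: diameter 36, height 22, with a shallow recess, 13 square and 2 deep, in its top in which the orange bead sits. Origin: centre of its underside.
- orange: Orange ball bead, diameter 22, about 12 g; its centre is about 31 above the table while on the white stand. Origin: its centre.
- bead0: White ball bead in the bowl, diameter 22, about 12 g. Origin: its centre.
- bead1: White ball bead in the bowl, diameter 22, about 12 g. Origin: its centre.
- bead2: White ball bead in the bowl, diameter 22, about 12 g. Origin: its centre.
- bead3: Yellow ball bead in the bowl, diameter 22, about 12 g. Origin: its centre.
- bead4: Yellow ball bead in the bowl, diameter 22, about 12 g. Origin: its centre.
- glue: Bystander, leave alone: white glue bottle, diameter 44, height 115, blue cap. Sizes in mm; origin: centre of its underside.
- tape: Bystander, leave alone: yellow roll of tape lying flat, outer diameter 72, height 20. Sizes in mm; origin: centre of its underside.
- marker: Bystander, leave alone: red and black marker pen lying along its x axis, 125 x 17 x 17. Sizes in mm; origin: centre of its underside.
- eraser: Bystander, leave alone: blue eraser, 55 x 24 x 14, long along x. Sizes in mm; origin: centre of its underside.
- strip: Bystander, leave alone: pale balsa strip lying along its x axis, 110 x 10 x 10. Sizes in mm; origin: centre of its underside.
Mind the look-alikes: they are no part of the job. Of the things that look like the rod, the middle-sized one is meant.

How it is judged:
By the outcome, as a careful person would: the job done as asked, in the order asked, and still so for the second after the job is handed in, with the robot touching nothing.
It also fails if it takes over 72 s, if anything falls off the work surface, if the arm or the gripper's body presses on something with over 40 N, if the wrist force passes 120 N, or if a joint passes its speed limit or range.

## Robot

A 6-joint arm with a two-finger parallel gripper is mounted at the origin on the work surface. World frame = base frame: x ahead of the robot, y to its left, z up, the work surface at z = 0. Lengths are in mm, angles in rad, forces in N, time in s.
With the tool pointing down it reaches from about 300 to 875 mm from the base axis. Payload 4.2 kg.
Tool frame: the origin (TCP) lies between the finger pads; the fingertips stand 25 mm ahead of it and the grasp point (between the pads) lies 6 mm ahead of it; z points along the fingers, y is the line along which they close (so a half turn about z gives the same grasp; the last joint's range is limited). The gripper opens to 85 mm and grips with 20 to 120 N. Pads are 22 mm wide; open, the fingers measure 114 mm over their backs; the gripper's body (76 mm by 85 mm) begins 54 mm behind the grasp point. The pads swing forward as they close: fully open they stand 13 mm farther back than shut.
Start: joints at [1.277, 0.32, 1.565, -0, 1.257, -0.02], TCP at [155.476, 553.594, 256.338] pointing down, gripper open.
Joint ranges: [-3.11, 3.11], [-0.84, 2.01], [0.21, 2.61], [-1.34, 4.49], [0.05, 2.63], [-2.56, 2.56]. Speed limits (rad/s): [2.57, 2.57, 3.14, 3.14, 3.14, 3.14].

## Interface

Orientations are given as [roll, pitch, yaw] about the fixed x, y, z axes, in that order (R = Rz(yaw) Ry(pitch) Rx(roll)).
In Python, from plant import manip gives the robot as it stands. The module is installed in compiled form; this text tells all that it offers.
- The arm moves only by the tool apply_moves, never from a script. Its argument "increments" is a list of rows, each a list of 3 entries, a list of its own where there are three numbers: the turn, a rotation vector about the world's x, y, z scaled (see below), then the shift along the world's x, y, z scaled (see below), then the closure, from -1 (fully open) to 1 (shut). A call has 1 to 12 rows; each row shifts and turns the commanded pose from where the row before left it; what a row does not reach is not made up. The controller multiplies each number of a shift by 0.15 m and each number of a turn by 0.15 rad. A row lasts 1/10 s, in which the tool goes at most 50 mm and 8.59 degrees, less where a joint would pass 70% of its speed; a pose out of reach is approached as far as the arm can. A call with a number of a shift or a turn outside -1 to 1 is refused whole. A call with a gripper value outside its range is refused whole. The fingers move at their own pace and stop on an object; "newtons" is the grip in N (left out, the last holds). Time passes only in rows, so rows that do not move let the fingers close. It gives the time, the measured TCP pose, the force, the opening and the grip force at its end, in the units of the state.
- manip.sense(): the state, without advancing time (a new reading comes with each control period).
- manip.camera(name): name is "scene" or "side" or "wrist"; returns a dict with "image" (420x560x3 uint8, red, green, blue), "vertical_fov" (degrees; the focal length in pixels is half the picture's height over the tangent of half this angle, whatever the lens; pixels are square), "cx", "cy" (the principal point, pixels), "eye" and "orientation" of the camera in the world. Camera axes: x right, y down, z forward; pixel columns grow to the right and rows downward; lengths in mm; the calibration is good to about 2 mm. The wrist camera is an equidistant fisheye: a pixel r from the principal point sees the ray r / f radians off the axis. A picture is of the moment at which its call begins. There is no depth.
- manip.hand_in(): hands the job in; it is judged then, once.
The state is a dict: "time_s": time; "joint_positions": joint angles; "dq": joint speeds; "joint_torque": joint torques, N m; "position": TCP position; "ee_rot": TCP orientation; "force": force on the tool from outside, world axes, zero at the start; "ft_torque": the same for the moment, N m; "opening": opening from 0.0 (shut) to 1.0 (fully open); "grip_force": force on a finger pad.
Only numpy, scipy, OpenCV 4.12 (cv2) and the standard library are available. Lean on these libraries where they do the work, as an engineer would, in place of code of your own. Each camera call takes 0.05 s, during which the arm holds its last target. There are 200 camera calls.

## Working session

There is one attempt and no reset: what is moved stays moved. The work goes in short steps, Python scripts to look and compute and a tool call to move; the robot and the scene stay as the last step left them, time stands still between calls to the robot, and variables do not carry over. Pictures are saved under pics/ and viewed, at most 10 in all, crops included, and the job is handed in when it is done.

Besides the shell and the picture viewer there is one more tool, called after "Call:" by a JSON object that holds its "method" and its "body", one argument or row to a line. apply_moves: Moves the arm, as the interface text tells. Its arguments: {"type":"object","properties":{"increments":{"type":"array","items":{"type":"array"}},"newtons":{"type":"number"}},"required":["increments"]}

```bash
mkdir -p pics; python3 - <<'E'
from plant import manip
import cv2,pickle
d={}
for n in("scene","side","wrist"):
    c=manip.camera(n); d[n]=c
    cv2.imwrite(f"pics/{n}0.png",cv2.cvtColor(c["image"],cv2.COLOR_RGB2BGR))
    print(n,c["vertical_fov"],c["cx"],c["cy"],c["eye"],c["orientation"])
pickle.dump(d,open("c0.pkl","wb"))
print(manip.sense())
E
```

```text
scene 56.03929313550273 281.7965847089518 211.9115761826425 [1352.98982302  467.80760785  741.74638674] [-2.15160913 -0.02299978  2.15354426]
side 54.23188030173843 272.36773614363415 206.76407845309726 [ 113.73944239 -696.89420039  611.79220687] [-2.13532557 -0.01030608 -0.5843652 ]
wrist 65.70646984690485 281.7063717580306 204.8925396501831 [ 77.39849108 574.07861452 372.26856864] [2.81602012e+00 2.65269895e-03 1.29700691e+00]
{'time_s': 0.15, 'joint_positions': array([ 1.27700643e+00,  3.20122929e-01,  1.56537712e+00,  1.14382957e-05,
        1.25742487e+00, -1.99826212e-02]), 'dq': array([ 0.00062278, -0.00090169, -0.00436693, -0.00122001,  0.00157538,
       -0.00109423]), 'joint_torque': array([-2.29644174e-04, -4.15843427e+01, -2.34344977e+01, -4.46268677e-05,
        5.89526229e-03,  1.60813986e-06]), 'position': array([155.37148046, 553.27201154, 255.69651861]), 'ee_rot': array([-3.14026087e+00, -3.74946998e-05,  2.86778182e+00]), 'force': array([-0.43995313, -0.19433749,  0.42682965]), 'ft_torque': array([ 0.01918726, -0.00511932,  0.06571091]), 'grip_force': 0.0, 'opening': 1.0004299343316758}
```

View pics/scene0.png

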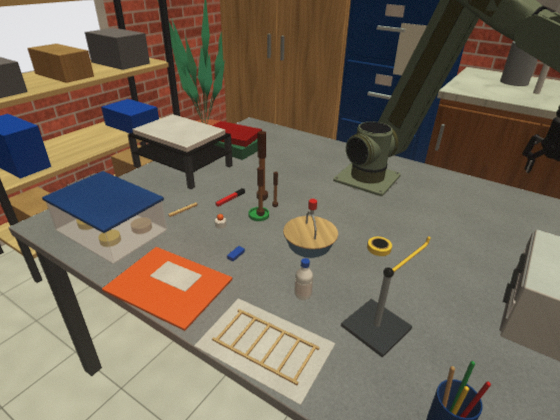

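View pics/side0.png

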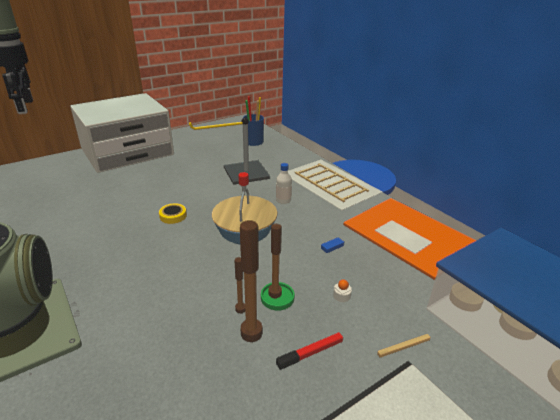

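The scene view shows the lidded bowl at about (311,235), hook stand at (380,300), rods near (262,200) with the green dish at (259,213), and the bead stand at (220,221). The side view has the bowl at (245,215), hook rod at (192,126)–(245,122), dish at (278,296), and bead at (343,286). I'll enlarge both.

```bash
python3 - <<'E'
import cv2
a=cv2.imread("pics/scene0.png")[120:320,200:460]; cv2.imwrite("pics/s1.png",cv2.resize(a,None,fx=3,fy=3,interpolation=2))
a=cv2.imread("pics/side0.png")[105:345,155:395]; cv2.imwrite("pics/d1.png",cv2.resize(a,None,fx=2.5,fy=2.5,interpolation=2))
E
```

```text
(no output)
```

View pics/s1.png

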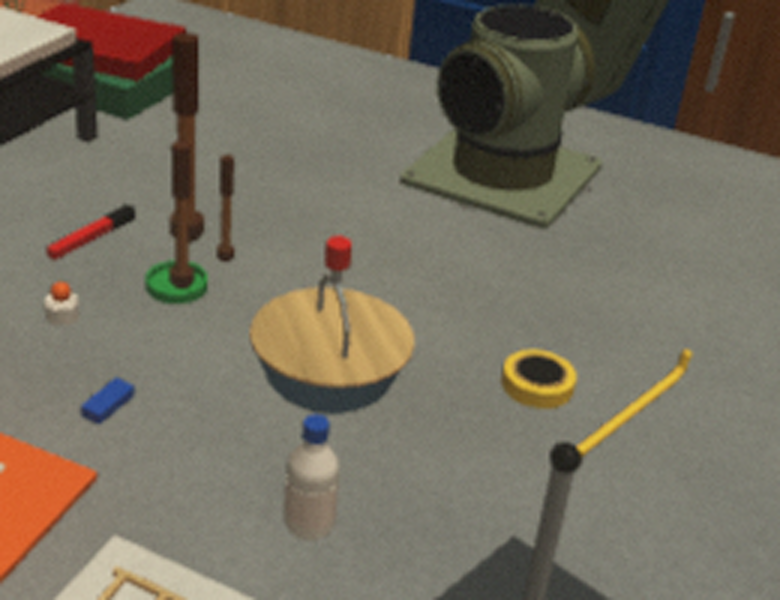

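View pics/d1.png

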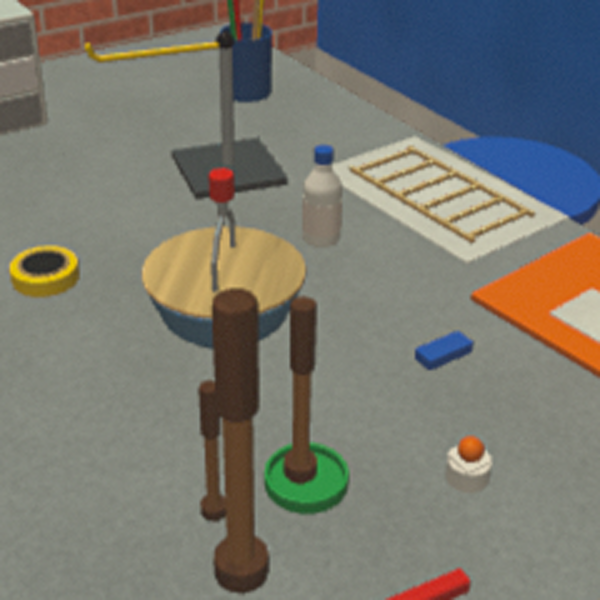

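```bash
cat > h.py <<'E'
import numpy as np,pickle
from scipy.spatial.transform import Rotation as R
C=pickle.load(open("c0.pkl","rb"))
def ray(c,p):
    f=210/np.tan(np.radians(c["vertical_fov"]/2))
    d=R.from_euler("xyz",c["orientation"]).as_matrix()@np.array([(p[0]-c["cx"])/f,(p[1]-c["cy"])/f,1])
    return np.array(c["eye"]),d/np.linalg.norm(d)
def tri(a,b,A=None,B=None):
    (o1,d1),(o2,d2)=ray(A or C["scene"],a),ray(B or C["side"],b)
    s=np.linalg.lstsq(np.c_[d1,-d2],o2-o1,rcond=None)[0]
    p,q=o1+s[0]*d1,o2+s[1]*d2
    return (p+q)/2,np.linalg.norm(p-q)
def atz(c,p,z):
    o,d=ray(c,p); return o+d*(z-o[2])/d[2]
S=lambda u,v:(200+u/3,120+v/3)
D=lambda u,v:(155+u/2.5,105+v/2.5)
E
python3 - <<'E'
from h import *
np.set_printoptions(precision=1,suppress=True)
for n,a,b in [("knob",(338,252),(221,185)),("leg1",(320,308),(215,288)),("leg2",(346,354),(233,245)),("leg1x",(320,308),(233,245)),("ball",(566,457),(225,41)),("tip",(686,352),(90,46)),
 ("dish",(177,281),(307,475)),("rodtop",(181,146),(303,302)),("foot",(182,275),(300,467)),("orange",(61,291),(471,448)),("bigfoot",(187,225),(241,565)),("bigtop",(186,38),(236,295)),("smallfoot",(226,254),(213,510)),("smalltop",(227,158),(208,385)),("tape",(540,370),(45,266)),("glue",(316,428),(323,154)),("lid",(332,338),(224,272))]:
    p,e=tri(S(*a),D(*b)); print(n,p,e)
for n,a,z in [("orange",(61,291),31),("knob",(338,252),158),("ball",(566,457),177)]: print(n,atz(C["scene"],S(*a),z))
for n,a,z in [("orange",(471,448),31),("knob",(221,185),158),("ball",(225,41),177)]: print(n,atz(C["side"],D(*a),z))
E
```

```text
knob [522.1  37.  158.1] 4.233357779352421
leg1 [496.1   8.4  68.6] 4.203043676870431
leg2 [549.1  66.6  68.7] 6.492578737936888
leg1x [528.6  26.9  95.1] 1.8684166907133495
ball [691.2 318.9 174.5] 4.645987416580521
tip [536.1 356.4 188.1] 5.654751052052376
dish [ 465.9 -191.4    8.1] 5.321057317276144
rodtop [ 464.3 -184.7  178.1] 3.7608878839526128
foot [ 461.9 -187.1   15.6] 4.9822104509639935
orange [ 581.3 -259.3   32.2] 4.814005745121874
bigfoot [ 369.4 -247.    14.6] 5.278226870254966
bigtop [ 373.3 -243.6  252.7] 4.147071740226851
smallfoot [ 383.5 -180.7    5.2] 4.789868223151871
smalltop [ 384.8 -180.   131.7] 3.8221174641597857
tape [400.6 209.4  18.1] 7.3776992838962245
glue [696.3 119.3 107.8] 3.9472842043416727
lid [523.1  38.3  60.4] 4.134817505668225
orange [ 578.4 -258.8   31. ]
knob [519.2  37.6 158. ]
ball [691.2 320.5 177. ]
orange [ 583.9 -260.2   31. ]
knob [522.7  34.4 158. ]
ball [687.6 308.8 177. ]
```

Call:
{"method": "apply_moves", "body": {
  "increments": [
    [[0,0,-0.223],[0.175,-0.246,0],-1],
    [[0,0,-0.223],[0.175,-0.246,0],-1],
    [[0,0,-0.223],[0.175,-0.246,0],-1],
    [[0,0,-0.223],[0.175,-0.246,0],-1],
    [[0,0,-0.223],[0.175,-0.246,0],-1],
    [[0,0,-0.223],[0.175,-0.246,0],-1],
    [[0,0,-0.223],[0.175,-0.246,0],-1],
    [[0,0,-0.223],[0.175,-0.246,0],-1],
    [[0,0,-0.223],[0.175,-0.246,0],-1],
    [[0,0,-0.223],[0.175,-0.246,0],-1],
    [[0,0,-0.223],[0.175,-0.246,0],-1],
    [[0,0,-0.223],[0.175,-0.246,0],-1]
  ]
}}

```text
time_s: 1.35
position: [471.1, 109.0, 256.3]
ee_rot: [3.141, -0.0, 2.465]
force: [0.0, -0.2, 0.5]
opening: 1.001
grip_force: 0.0
```

Call:
{"method": "apply_moves", "body": {
  "increments": [
    [[0,0,-0.223],[0.175,-0.246,0],-1],
    [[0,0,-0.223],[0.175,-0.246,0],-1],
    [[0,0,0],[0,0,0],-1],
    [[0,0,0],[0,0,0],-1],
    [[0,0,0],[0,0,0],-1]
  ]
}}

```text
time_s: 1.85
position: [522.2, 37.7, 256.1]
ee_rot: [-3.141, -0.001, 2.4]
force: [-0.1, 0.1, 0.8]
opening: 1.001
grip_force: 0.0
```

```bash
python3 - <<'E'
from plant import manip
import cv2,pickle
c=manip.camera("wrist"); pickle.dump(c,open("w1.pkl","wb"))
cv2.imwrite("pics/w1.png",cv2.cvtColor(c["image"],cv2.COLOR_RGB2BGR))
s=manip.sense(); print(c["eye"],c["orientation"],s["position"],s["ee_rot"],s["time_s"])
E
```

```text
[462.96069332  91.76347279 372.85545734] [2.81649181e+00 1.88912086e-03 8.29413284e-01] [522.18019103  37.93172342 256.2470537 ] [-3.14140887e+00 -7.14653306e-04  2.40087971e+00] 1.9
```

View pics/w1.png

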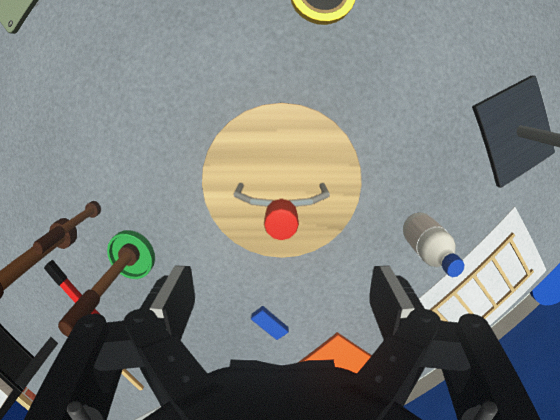

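The wrist view shows the red knob at (281,225) centred between the fingers, with the hoop legs at (239,190) and (324,190) parallel to the closing axis. The dish is at (131,254).

```bash
cat >> h.py <<'E'
def wat(c,p,z):
    f=210/np.tan(np.radians(c["vertical_fov"]/2)); v=np.array([p[0]-c["cx"],p[1]-c["cy"]]); r=np.linalg.norm(v); t=r/f
    d=np.r_[v/r*np.sin(t),np.cos(t)]; d=R.from_euler("xyz",c["orientation"]).as_matrix()@d; o=np.array(c["eye"])
    return o+d*(z-o[2])/d[2]
E
python3 - <<'E'
from h import *
np.set_printoptions(precision=1,suppress=True)
c=pickle.load(open("w1.pkl","rb"))
for n,p,z in [("knobtop",(281,226),171),("legL",(239,193),67),("legR",(324,193),67),("lid",(281,181),67),("dish",(131,254),14),("foot",(125,260),18),("plate",(474,106),12),("plate2",(536,76),12),("plate3",(554,150),12),("plate4",(499,187),12)]: print(n,wat(c,p,z))
E
```

```text
knobtop [523.6  35.1 171. ]
legL [501.  -1.  67.]
legR [557.6  60.9  67. ]
lid [520.1  37.7  67. ]
dish [ 466.5 -186.6   14. ]
foot [ 465.9 -198.5   18. ]
plate [617.2 270.4  12. ]
plate2 [648.7 387.6  12. ]
plate3 [758.  359.4  12. ]
plate4 [731.8 243.4  12. ]
```

Call:
{"method": "apply_moves", "body": {
  "increments": [
    [[0,0,0],[0,-0.007,-0.153],-1],
    [[0,0,0],[0,0,-0.153],-1],
    [[0,0,0],[0,0,-0.153],-1],
    [[0,0,0],[0,0,-0.153],-1],
    [[0,0,0],[0,0,0],1],
    [[0,0,0],[0,0,0],1],
    [[0,0,0],[0,0,0],1],
    [[0,0,0],[0,0,0],1],
    [[0,0,0],[0,0,0],1],
    [[0,0,0],[0,0,0],1],
    [[0,0,0],[0,0,0],1],
    [[0,0,0],[0,0,0],1]
  ],
  "newtons": 50
}}

```text
time_s: 3.1
position: [523.7, 36.1, 165.7]
ee_rot: [3.139, 0.001, 2.399]
force: [-1.4, 1.5, 6.8]
opening: 0.264
grip_force: 49.0
```

Call:
{"method": "apply_moves", "body": {
  "increments": [
    [[0,0,0],[0,0,0.1],1],
    [[0,0,0],[0,0,0.225],1],
    [[0,0,0],[0,0,0.225],1],
    [[0,0,0.327],[-0.048,0.227,0],1],
    [[0,0,0.327],[-0.048,0.227,0],1],
    [[0,0,0.327],[-0.048,0.227,0],1],
    [[0,0,0.327],[-0.048,0.227,0],1],
    [[0,0,0.327],[-0.048,0.227,0],1],
    [[0,0,0.327],[-0.048,0.227,0],1],
    [[0,0,0.327],[-0.048,0.227,0],1],
    [[0,0,0.327],[-0.048,0.227,0],1],
    [[0,0,0.327],[-0.048,0.227,0],1]
  ]
}}

```text
time_s: 4.3
position: [457.4, 343.4, 246.3]
ee_rot: [-3.14, -0.001, 2.843]
force: [0.2, -0.1, -2.8]
opening: 0.266
grip_force: 49.4
```

Call:
{"method": "apply_moves", "body": {
  "increments": [
    [[0,0,0.327],[-0.048,0.227,0],1],
    [[0,0,0],[0,0,0],1],
    [[0,0,0],[0,0,0],1],
    [[0,0,0],[0,0,0],1]
  ]
}}

```text
time_s: 4.7
position: [450.9, 375.5, 246.5]
ee_rot: [-3.14, -0.001, 2.889]
force: [-0.2, -0.1, -2.4]
opening: 0.265
grip_force: 49.6
```

```bash
python3 - <<'E'
from plant import manip
import cv2,pickle,numpy as np
a=manip.camera("scene");b=manip.camera("side");w=manip.camera("wrist");pickle.dump((a,b,w),open("c2.pkl","wb"))
A=cv2.resize(a["image"][150:350,270:470],None,fx=2,fy=2,interpolation=2)
B=cv2.resize(b["image"][60:260,100:300],None,fx=2,fy=2,interpolation=2)
cv2.imwrite("pics/c2.png",cv2.cvtColor(np.hstack([A,B]),cv2.COLOR_RGB2BGR))
E
```

```text
(no output)
```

View pics/c2.png

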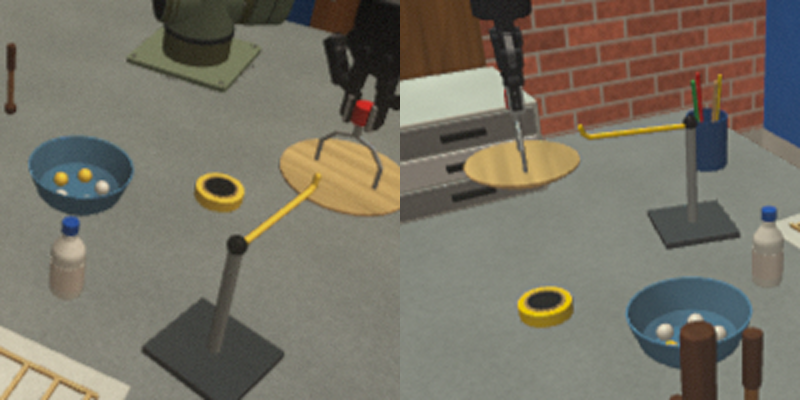

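The lid is level in the gripper, and the hook tip (right pic 582,130; left pic 317,178) faces the hoop opening. I'll thread it now.

Call:
{"method": "apply_moves", "body": {
  "increments": [
    [[0,0,0],[0.106,-0.027,0],1],
    [[0,0,0],[0.106,-0.027,0],1],
    [[0,0,0],[0.106,-0.027,0],1],
    [[0,0,0],[0.106,-0.027,0],1],
    [[0,0,0],[0.106,-0.027,0],1],
    [[0,0,0],[0.106,-0.027,0],1],
    [[0,0,0],[0.106,-0.027,0],1],
    [[0,0,0],[0.106,-0.027,0],1],
    [[0,0,0],[0,0,-0.08],1],
    [[0,0,0],[0,0,-0.08],1],
    [[0,0,0],[0,0,0],1],
    [[0,0,0],[0,0,0],1]
  ]
}}

```text
time_s: 6.05
position: [577.2, 344.2, 222.2]
ee_rot: [-3.14, -0.002, 2.891]
force: [0.6, 0.8, -2.5]
opening: 0.262
grip_force: 49.6
```

Call:
{"method": "apply_moves", "body": {
  "increments": [
    [[0,0,0],[0,0,-0.02],1],
    [[0,0,0],[0,0,-0.013],1],
    [[0,0,0],[0,0,0],1]
  ]
}}

```text
time_s: 6.35
position: [578.0, 344.3, 218.2]
ee_rot: [3.141, 0.0, 2.89]
force: [0.3, 0.2, -1.0]
opening: 0.264
grip_force: 49.6
```

Call:
{"method": "apply_moves", "body": {
  "increments": [
    [[0,0,0],[0,0,-0.008],1],
    [[0,0,0],[0,0,0],1]
  ]
}}

```text
time_s: 6.55
position: [578.2, 344.2, 217.8]
ee_rot: [3.141, 0.001, 2.89]
force: [-1.1, -0.4, 0.2]
opening: 0.268
grip_force: 50.0
```

Call:
{"method": "apply_moves", "body": {
  "increments": [
    [[0,0,0],[0,0,0],0.3],
    [[0,0,0],[0,0,0],0.1],
    [[0,0,0],[0,0,0],-0.2],
    [[0,0,0],[0,0,0],-0.5],
    [[0,0,0],[0,0,0],-0.5],
    [[0,0,0],[0,0,0.1],-0.5],
    [[0,0,0],[0,0,0.2],-0.5],
    [[0,0,0],[0,0,0.2],-0.5]
  ]
}}

```text
time_s: 7.35
position: [577.9, 343.9, 292.1]
ee_rot: [-3.14, -0.001, 2.89]
force: [0.9, -0.1, 0.3]
opening: 0.752
grip_force: 0.0
```

```bash
python3 - <<'E'
from plant import manip
import cv2,pickle,numpy as np
a=manip.camera("scene");b=manip.camera("side");pickle.dump((a,b),open("c3.pkl","wb"))
A=cv2.resize(a["image"][150:350,270:470],None,fx=2,fy=2,interpolation=2)
B=cv2.resize(b["image"][60:260,100:300],None,fx=2,fy=2,interpolation=2)
cv2.imwrite("pics/c3.png",cv2.cvtColor(np.hstack([A,B]),cv2.COLOR_RGB2BGR))
s=manip.sense(); print(s["position"],s["time_s"])
E
```

```text
[579.76308899 344.92064204 297.11692972] 7.45
```

View pics/c3.png

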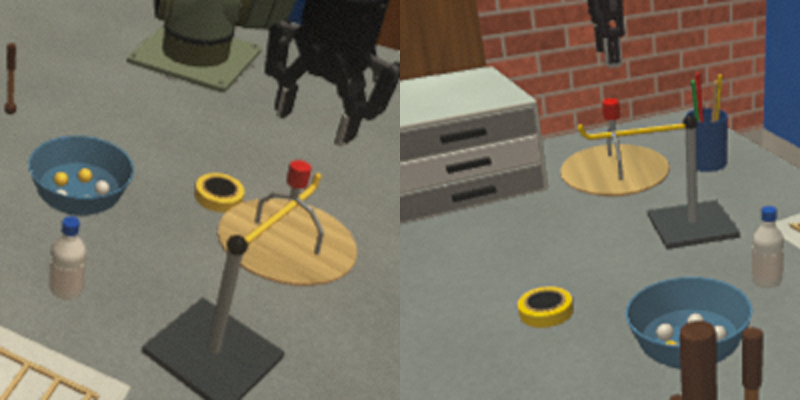

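The lid hangs on the rod by its hoop, and the bowl shows five beads. Next is the orange bead.

Call:
{"method": "apply_moves", "body": {
  "increments": [
    [[0,0,-0.233],[0,-0.288,0],0],
    [[0,0,-0.233],[0,-0.288,0],0],
    [[0,0,-0.233],[0,-0.288,0],0],
    [[0,0,-0.233],[0,-0.288,0],0],
    [[0,0,-0.233],[0,-0.288,0],0],
    [[0,0,-0.233],[0,-0.288,0],0],
    [[0,0,-0.233],[0,-0.288,0],0],
    [[0,0,-0.233],[0,-0.288,0],0],
    [[0,0,-0.233],[0,-0.288,0],0],
    [[0,0,-0.233],[0,-0.288,0],0],
    [[0,0,-0.233],[0,-0.288,-0.1],0],
    [[0,0,-0.233],[0,-0.288,-0.15],0]
  ]
}}

```text
time_s: 8.65
position: [578.5, -176.3, 254.8]
ee_rot: [3.14, 0.003, 2.469]
force: [1.2, -0.1, -0.3]
opening: 0.499
grip_force: 0.0
```

Call:
{"method": "apply_moves", "body": {
  "increments": [
    [[0,0,-0.233],[0,-0.288,-0.15],0],
    [[0,0,-0.233],[0,-0.288,-0.15],0],
    [[0,0,0],[0,0,-0.2],0],
    [[0,0,0],[0,0,0],0],
    [[0,0,0],[0,0,0],0],
    [[0,0,0],[0,0,0],0]
  ]
}}

```text
time_s: 9.25
position: [579.1, -260.2, 181.1]
ee_rot: [3.141, 0.003, 2.402]
force: [-0.6, 0.2, 0.3]
opening: 0.504
grip_force: 0.0
```

```bash
python3 - <<'E'
from plant import manip
import cv2,pickle,numpy as np
from h import *
w=manip.camera("wrist");pickle.dump(w,open("w4.pkl","wb"))
im=cv2.cvtColor(w["image"],cv2.COLOR_RGB2BGR);cv2.imwrite("pics/w4.png",im)
hsv=cv2.cvtColor(im,cv2.COLOR_BGR2HSV)
m=cv2.inRange(hsv,(5,170,120),(16,255,255))
n,l,st,ce=cv2.connectedComponentsWithStats(m)
for i in range(1,n):
    if st[i,4]>60: print(st[i],ce[i],wat(w,ce[i],31))
s=manip.sense(); print(s["position"],s["ee_rot"],s["opening"],s["time_s"])
E
```

```text
[274 187  23  22 366] [284.57103825 197.56830601] [ 583.1287433  -261.12751864   31.        ]
[ 404  192  156  167 9800] [497.74142857 274.63693878] [ 814.57198179 -142.01326075   31.        ]
[375 355  28  26 246] [385.62195122 365.19105691] [ 823.01515369 -312.76620992   31.        ]
[ 579.18751809 -260.20023384  181.35331622] [3.14045284 0.00315117 2.40206606] 0.49972800854646765 9.3
```

View pics/w4.png

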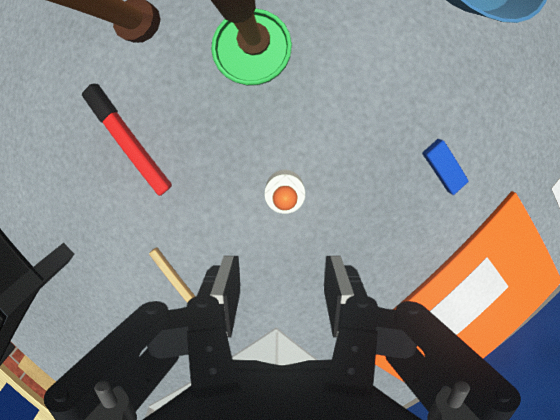

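The wrist view shows the bead at (285,198) on its stand, centred between the fingers. The dish is at (251,47) and the strip and eraser are clear of the fingers.

Call:
{"method": "apply_moves", "body": {
  "increments": [
    [[0,0,0],[0.02,-0.002,-0.22],0],
    [[0,0,0],[0,0,-0.22],0],
    [[0,0,0],[0,0,-0.22],0],
    [[0,0,0],[0,0,-0.19],0],
    [[0,0,0],[0,0,-0.03],0],
    [[0,0,0],[0,0,0],0],
    [[0,0,0],[0,0,0],1],
    [[0,0,0],[0,0,0],1],
    [[0,0,0],[0,0,0],1],
    [[0,0,0],[0,0,0],1],
    [[0,0,0],[0,0,0],1]
  ],
  "newtons": 25
}}

```text
time_s: 10.4
position: [582.6, -261.5, 49.5]
ee_rot: [3.14, 0.004, 2.4]
force: [-0.0, 1.7, 6.2]
opening: 0.233
grip_force: 24.6
```

```bash
python3 - <<'E'
from h import *
c=pickle.load(open("w4.pkl","rb"))
np.set_printoptions(precision=1,suppress=True)
for n,p,z in [("dish",(251.5,47),14),("foot",(253.5,40),18),("bigfoot",(138,20),15)]: print(n,wat(c,p,z))
E
```

```text
dish [ 468.5 -194.7   14. ]
foot [ 465.8 -189.4   18. ]
bigfoot [ 372.2 -248.    15. ]
```

Call:
{"method": "apply_moves", "body": {
  "increments": [
    [[0,0,0],[0,0,0.08],1],
    [[0,0,0],[0,0,0.24],1],
    [[0,0,0],[0,0,0.24],1],
    [[0,0,0],[0,0,0.16],1],
    [[0,0,0],[-0.05,0.249,0],1],
    [[0,0,0],[-0.05,0.249,0],1],
    [[0,0,0],[-0.05,0.249,0],1],
    [[0,0,0],[-0.05,0.249,0],1],
    [[0,0,0],[-0.05,0.249,0],1],
    [[0,0,0],[-0.05,0.249,0],1],
    [[0,0,0],[-0.05,0.249,0],1],
    [[0,0,0],[-0.05,0.249,0],1]
  ]
}}

```text
time_s: 11.6
position: [520.5, 39.0, 156.2]
ee_rot: [3.141, 0.001, 2.4]
force: [-0.1, -0.8, -0.8]
opening: 0.23
grip_force: 24.6
```

Call:
{"method": "apply_moves", "body": {
  "increments": [
    [[0,0,0],[0,0,-0.1],1],
    [[0,0,0],[0,0,0],1],
    [[0,0,0],[0,0,0],1]
  ]
}}

```text
time_s: 11.9
position: [521.1, 37.5, 140.8]
ee_rot: [-3.141, 0.0, 2.401]
force: [0.4, 0.2, 0.5]
opening: 0.236
grip_force: 24.6
```

```bash
python3 - <<'E'
from plant import manip
import cv2,pickle,numpy as np
from h import *
w=manip.camera("wrist");pickle.dump(w,open("w5.pkl","wb"))
im=cv2.cvtColor(w["image"],cv2.COLOR_RGB2BGR);cv2.imwrite("pics/w5.png",im)
s=manip.sense(); print(s["position"],s["ee_rot"],s["opening"],s["time_s"])
E
```

```text
[521.50050798  37.20196798 141.05279173] [3.14115942e+00 6.50325572e-04 2.39997940e+00] 0.23133611212010188 11.95
```

View pics/w5.png

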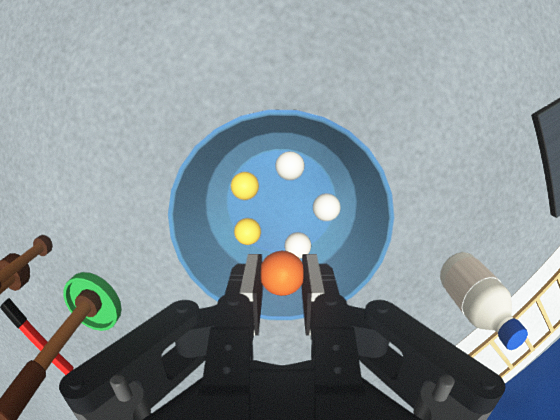

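The wrist view shows the orange bead held at (282,273) above the bowl, with five beads in a ring around a free middle (yellow 244,186 and 247,232; white 290,166, 327,208 and 298,246).

Call:
{"method": "apply_moves", "body": {
  "increments": [
    [[0,0,0],[0,0,-0.2],1],
    [[0,0,0],[0,0,-0.2],1],
    [[0,0,0],[0,0,-0.11],1],
    [[0,0,0],[0,0,0],1],
    [[0,0,0],[0,0,0],0.3],
    [[0,0,0],[0,0,0],0.1],
    [[0,0,0],[0,0,0],0],
    [[0,0,0],[0,0,0],0],
    [[0,0,0],[0,0,0.2],0],
    [[0,0,0],[0,0,0.3],0],
    [[0,0,0],[0,0,0.3],0],
    [[0,0,0],[0,0,0],0]
  ]
}}

```text
time_s: 13.15
position: [524.9, 38.0, 190.6]
ee_rot: [3.131, 0.01, 2.401]
force: [1.0, -0.1, -0.2]
opening: 0.493
grip_force: 0.0
```

```bash
python3 - <<'E'
from plant import manip
import cv2,pickle,numpy as np
from h import *
np.set_printoptions(precision=1,suppress=True)
w=manip.camera("wrist");pickle.dump(w,open("w6.pkl","wb"))
im=cv2.cvtColor(w["image"],cv2.COLOR_RGB2BGR);cv2.imwrite("pics/w6.png",im)
cv2.imwrite("pics/w6c.png",cv2.resize(im[60:360,0:420],None,fx=1.8,fy=1.8,interpolation=2))
s=manip.sense(); print(s["position"],s["ee_rot"],s["opening"],s["time_s"])
E
```

```text
[523.1  37.9 187.6] [3.1 0.  2.4] 0.49737906338744486 13.2
```

View pics/w6c.png

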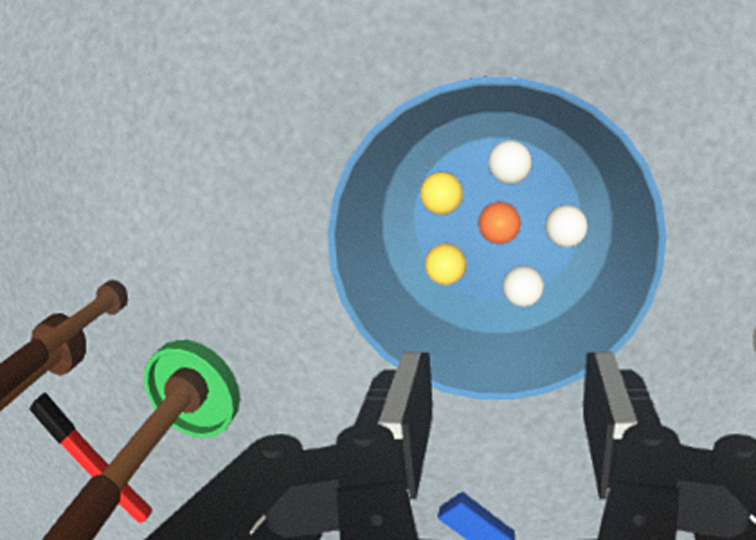

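All six beads are in the bowl, with orange in the middle at crop (500,222). White is at (510,162), (567,226) and (524,286), yellow at (442,193) and (446,264), and the dish at (192,388).

```bash
cat >> h.py <<'E'
def beads(im):  # full-image centroids of orange, yellow, white blobs inside given mask colours
    import cv2
    hsv=cv2.cvtColor(im,cv2.COLOR_RGB2HSV); out=[]
    for n,lo,hi in [("orange",(5,140,120),(15,255,255)),("yellow",(20,110,130),(32,255,255)),("white",(0,0,190),(179,60,255))]:
        k,l,st,ce=cv2.connectedComponentsWithStats(cv2.inRange(hsv,lo,hi))
        out+=[(n,ce[i],st[i,4]) for i in range(1,k) if st[i,4]>40]
    return out
E
python3 - <<'E'
from h import *
np.set_printoptions(precision=1,suppress=True)
c=pickle.load(open("w6.pkl","rb")); P=lambda u,v:(u/1.8,60+v/1.8)
for n,p,z in [("orange",(500,222),17),("w",(510,162),17),("w",(567,226),17),("w",(524,286),17),("y",(442,193),17),("y",(446,264),17),("dish",(192,388),14),("foot",(184,391),18),("rimL",(330,235),60),("rimR",(664,235),60),("rimT",(497,78),60),("rimB",(497,398),60)]: print(n,wat(c,P(*p),z))
print([(n,p,a) for n,p,a in beads(c["image"])])
E
```

```text
orange [522.2  37.2  17. ]
w [502.6  62.   17. ]
w [547.1  61.2  17. ]
w [556.7  22.7  17. ]
y [490.9  25.9  17. ]
y [519.7   0.8  17. ]
dish [ 466.9 -184.9   14. ]
foot [ 464.2 -188.3   18. ]
rimL [465.5 -15.1  60. ]
rimR [567.7  95.9  60. ]
rimT [466.8  86.6  60. ]
rimB [578.6 -16.8  60. ]
[('orange', array([277.2, 183.4]), np.int32(378)), ('orange', array([396. , 396.4]), np.int32(423)), ('yellow', array([244.8, 166.9]), np.int32(413)), ('yellow', array([247.3, 206.4]), np.int32(382)), ('white', array([460.7,   4.6]), np.int32(41)), ('white', array([240.5,   7.8]), np.int32(47)), ('white', array([184.2,  26.2]), np.int32(174)), ('white', array([220.7,  35.1]), np.int32(557)), ('white', array([249.8,  30.8]), np.int32(259)), ('white', array([462.2,  38.2]), np.int32(338)), ('white', array([116.4,  33.7]), np.int32(54)), ('white', array([446.1,  46.2]), np.int32(162)), ('white', array([493.1,  43.7]), np.int32(59)), ('white', array([113. ,  43.3]), np.int32(62)), ('white', array([199.8,  57.7]), np.int32(752)), ('white', array([427.2,  45.3]), np.int32(44)), ('white', array([463.3, 
[... 3386 characters left out ...]
86.6]), np.int32(163)), ('white', array([165.1, 278.5]), np.int32(42)), ('white', array([431.5, 280.7]), np.int32(48)), ('white', array([243.7, 283.4]), np.int32(66)), ('white', array([511.1, 300.1]), np.int32(757)), ('white', array([438.1, 295.9]), np.int32(206)), ('white', array([219. , 298.1]), np.int32(53)), ('white', array([254.1, 300.9]), np.int32(55)), ('white', array([284.8, 299.9]), np.int32(63)), ('white', array([344.5, 298.1]), np.int32(52)), ('white', array([455.5, 310.8]), np.int32(539)), ('white', array([270.9, 306.7]), np.int32(86)), ('white', array([491.7, 319.9]), np.int32(721)), ('white', array([269.5, 317.2]), np.int32(65)), ('white', array([471.7, 334.7]), np.int32(668))]
```

Call:
{"method": "apply_moves", "body": {
  "increments": [
    [[0,0,0],[0,0,0.3],-0.5],
    [[0,0,0],[-0.065,-0.25,0],-0.5],
    [[0,0,0],[-0.065,-0.25,0],-0.5],
    [[0,0,0],[-0.065,-0.25,0],-0.5],
    [[0,0,0],[-0.065,-0.25,0],-0.5],
    [[0,0,0],[-0.065,-0.25,0],-0.5],
    [[0,0,0],[-0.065,-0.25,0],-0.5],
    [[0,0,0],[0,0,0],-0.5],
    [[0,0,0],[0,0,0],-0.5],
    [[0,0,0],[0,0,0],-0.5]
  ]
}}

```text
time_s: 14.2
position: [462.5, -186.3, 228.2]
ee_rot: [3.142, -0.002, 2.401]
force: [0.5, -0.2, -0.0]
opening: 0.751
grip_force: 0.0
```

```bash
python3 - <<'E'
from plant import manip
from h import *
import cv2
np.set_printoptions(precision=1,suppress=True)
w=manip.camera("wrist"); pickle.dump(w,open("w7.pkl","wb"))
hsv=cv2.cvtColor(w["image"],cv2.COLOR_RGB2HSV)
k,l,st,ce=cv2.connectedComponentsWithStats(cv2.inRange(hsv,(50,120,60),(80,255,255)))
for i in range(1,k):
    if st[i,4]>100: print("green",st[i],ce[i],wat(w,(st[i,0]+st[i,2]/2,st[i,1]+st[i,3]/2),10))
# dark brown blobs: handle top / foot
k,l,st,ce=cv2.connectedComponentsWithStats(cv2.inRange(hsv,(0,60,20),(15,220,140)))
for i in range(1,k):
    if st[i,4]>150: print("brown",st[i],ce[i])
cv2.imwrite("pics/w7.png",w["image"][:,:,::-1])
s=manip.sense(); print(s["position"],s["ee_rot"],s["time_s"],s["force"])
E
```

```text
green [ 248  151   65   62 2242] [278.4 179.2] [ 466.2 -192.4   10. ]
brown [199 111  45  33 744] [220.3 126.6]
brown [   6  136  193  151 9321] [ 88.5 214.9]
brown [ 266  167   33   96 1750] [282.5 223.6]
brown [ 413  311   90  104 2919] [454.  362.7]
brown [357 350  58  70 952] [384.2 393.2]
[ 462.7 -186.2  228.4] [ 3.1 -0.   2.4] 14.25 [ 0.  -0.1 -0.2]
```

```bash
python3 - <<'E'
from h import *
np.set_printoptions(precision=1,suppress=True)
w=pickle.load(open("w7.pkl","rb"))
print(wat(w,(282.5,246),180),wat(w,(280,180.5),14))
import cv2
hsv=cv2.cvtColor(w["image"],cv2.COLOR_RGB2HSV)
m=cv2.inRange(hsv,(0,60,20),(15,220,140))
for r in range(165,268,5):
    x=np.flatnonzero(m[r,255:310])+255; print(r,x.min() if len(x) else 0,x.max() if len(x) else 0,end="; ")
E
```

```text
[ 462.3 -186.1  180. ] [ 463.9 -191.    14. ]
165 0 0; 170 274 290; 175 271 293; 180 270 294; 185 271 293; 190 275 289; 195 276 288; 200 275 289; 205 275 289; 210 276 292; 215 270 294; 220 273 295; 225 271 295; 230 268 296; 235 270 296; 240 267 297; 245 266 297; 250 267 298; 255 268 296; 260 273 291; 265 0 0;
```

Call:
{"method": "apply_moves", "body": {
  "increments": [
    [[0,0,0],[0,0,-0.2],-0.5],
    [[0,0,0],[0,0,-0.2],-0.5],
    [[0,0,0],[0,0,-0.069],-0.5],
    [[0,0,0],[0,0,0],0],
    [[0,0,0],[0,0,0],1],
    [[0,0,0],[0,0,0],1],
    [[0,0,0],[0,0,0],1],
    [[0,0,0],[0,0,0],1],
    [[0,0,0],[0,0,0],1],
    [[0,0,0],[0,0,0],1]
  ],
  "newtons": 80
}}

```text
time_s: 15.25
position: [463.8, -187.6, 160.1]
ee_rot: [3.14, 0.003, 2.4]
force: [-0.3, 0.2, 6.4]
opening: 0.213
grip_force: 77.9
```

Call:
{"method": "apply_moves", "body": {
  "increments": [
    [[0,0,0],[0,0,0.1],1],
    [[0,0,0],[0,0,0.25],1],
    [[0,0,0],[0,0,0.25],1],
    [[0,0,0],[0.0557,0.238,0],1],
    [[0,0,0],[0.0557,0.238,0],1],
    [[0,0,0],[0.0557,0.238,0],1],
    [[0,0,0],[0.0557,0.238,0],1],
    [[0,0,0],[0.0557,0.238,0],1],
    [[0,0,0],[0.0557,0.238,0],1],
    [[0,0,0],[0.0557,0.238,0],1],
    [[0,0,0],[0,0,0],1],
    [[0,0,0],[0,0,0],1]
  ],
  "newtons": 110
}}

```text
time_s: 16.45
position: [520.9, 63.0, 248.4]
ee_rot: [-3.141, -0.0, 2.402]
force: [-1.0, -0.9, -1.6]
opening: 0.203
grip_force: 107.5
```

```bash
python3 - <<'E'
from plant import manip
from h import *
import cv2
np.set_printoptions(precision=1,suppress=True)
w=manip.camera("wrist"); a=manip.camera("scene"); b=manip.camera("side"); pickle.dump((w,a,b),open("c8.pkl","wb"))
def brown(im,r0,r1,c0,c1,n):
    m=cv2.inRange(cv2.cvtColor(im,cv2.COLOR_RGB2HSV),(0,60,20),(15,220,140))[r0:r1,c0:c1]
    k,l,st,ce=cv2.connectedComponentsWithStats(m)
    for i in range(1,k):
        if st[i,4]>80: print(n,st[i]+[c0,r0,0,0,0],ce[i]+[c0,r0])
brown(w["image"],100,320,200,360,"w"); brown(a["image"],120,300,285,370,"scene"); brown(b["image"],80,300,215,290,"side")
s=manip.sense(); print(s["position"],s["ee_rot"],s["time_s"],s["force"],s["opening"])
E
```

```text
w [ 257  181   50  139 4481] [281.9 260.6]
scene [285 120  31  10 105] [297.4 123.4]
scene [316 187  10  41 210] [320.8 209. ]
side [215  80  12  40 269] [219.1 104.3]
side [ 243   80   39   47 1249] [266.4 100.2]
side [232 152  11  48 302] [236.8 177.1]
side [ 235  220   23   80 1399] [247.3 260. ]
[520.8  61.6 248.5] [-3.1  0.   2.4] 16.6 [ 0.3 -0.1 -0.6] 0.20583855555095132
```

```bash
python3 - <<'E'
from h import *
np.set_printoptions(precision=1,suppress=True)
w,a,b=pickle.load(open("c8.pkl","rb"))
import cv2
for n,c,r0,r1,c0,c1 in (("sc",a,185,232,310,332),("sd",b,150,204,226,250)):
    m=cv2.inRange(cv2.cvtColor(c["image"],cv2.COLOR_RGB2HSV),(0,60,20),(15,220,140))
    for r in range(r0,r1,4):
        x=np.flatnonzero(m[r,c0:c1])+c0; print(n,r,(x.min(),x.max(),x.mean()) if len(x) else "",end="; ")
    print()
print(tri((321,223.5),(237,195.5),a,b)); print(wat(w,(282,199),103))
E
```

```text
sc 185 ; sc 189 (np.int64(320), np.int64(325), np.float64(322.0)); sc 193 (np.int64(320), np.int64(324), np.float64(322.0)); sc 197 (np.int64(320), np.int64(324), np.float64(322.0)); sc 201 (np.int64(320), np.int64(323), np.float64(321.5)); sc 205 (np.int64(320), np.int64(323), np.float64(321.5)); sc 209 (np.int64(319), np.int64(323), np.float64(321.0)); sc 213 (np.int64(319), np.int64(322), np.float64(320.5)); sc 217 (np.int64(318), np.int64(322), np.float64(320.0)); sc 221 (np.int64(316), np.int64(324), np.float64(320.0)); sc 225 (np.int64(316), np.int64(323), np.float64(319.5)); sc 229 ; 
sd 150 ; sd 154 (np.int64(232), np.int64(239), np.float64(235.5)); sd 158 (np.int64(234), np.int64(238), np.float64(236.0)); sd 162 (np.int64(234), np.int64(239), np.float64(236.5)); sd 166 (np.int64(234), np.int64(239), np.float64(236.5)); sd 170 (np.int64(234), np.int64(239), np.float64(236.5)); sd 174 (np.int64(235), np.int64(239), np.float64(237.0)); sd 178 (np.int64(235), np.int64(239), np.float64(237.0)); sd 182 (np.int64(234), np.int64(240), np.float64(237.0)); sd 186 (np.int64(235), np.int64(239), np.float64(237.0)); sd 190 (np.int64(234), np.int64(241), np.float64(237.5)); sd 194 (np.int64(233), np.int64(242), np.float64(237.5)); sd 198 (np.int64(234), np.int64(240), np.float64(237.0)); sd 202 ; 
(array([518.2,  65.7, 100.9]), np.float64(5.5524518981993785))
[522.8  60.6 103. ]
```

Call:
{"method": "apply_moves", "body": {
  "increments": [
    [[0,0,0],[0.008,0.006,-0.2],1],
    [[0,0,0],[0,0,-0.15],1],
    [[0,0,0],[0,0,-0.05],1],
    [[0,0,0],[0,0,-0.05],1],
    [[0,0,0],[0,0,-0.04],1],
    [[0,0,0],[0,0,-0.04],1],
    [[0,0,0],[0,0,-0.03],1],
    [[0,0,0],[0,0,0],1],
    [[0,0,0],[0,0,0],1]
  ]
}}

```text
time_s: 17.5
position: [525.9, 64.5, 172.6]
ee_rot: [3.131, 0.007, 2.4]
force: [-5.2, 2.0, 36.3]
opening: 0.204
grip_force: 112.1
```

Call:
{"method": "apply_moves", "body": {
  "increments": [
    [[0,0,0],[0,0,0.2],1],
    [[0,0,0],[0,0,0.1],1],
    [[0,0,0],[0,0,0],1],
    [[0,0,0],[0,0,0],1]
  ]
}}

```text
time_s: 17.9
position: [522.3, 63.5, 209.6]
ee_rot: [3.141, 0.0, 2.401]
force: [0.6, 0.1, -0.5]
opening: 0.207
grip_force: 108.2
```

```bash
python3 - <<'E'
from plant import manip
from h import *
import cv2
np.set_printoptions(precision=1,suppress=True)
w=manip.camera("wrist"); a=manip.camera("scene"); b=manip.camera("side"); pickle.dump((w,a,b),open("c9.pkl","wb"))
s=manip.sense(); print(s["position"],s["ee_rot"],s["time_s"],s["force"],s["opening"])
for nm,c,f in (("w",w,wat),("sc",a,atz),("sd",b,atz)):
    for n,p,A in beads(c["image"]):
        q=f(c,p,17)
        if np.hypot(q[0]-522,q[1]-37)<55: print(nm,n,q-[522,37,0],A,p)
m=cv2.inRange(cv2.cvtColor(w["image"],cv2.COLOR_RGB2HSV),(0,60,20),(15,220,140))
for r in range(170,320,6):
    x=np.flatnonzero(m[r,230:330])+230; print(r,(x.min(),x.max()) if len(x) else "",end="; ")
E
```

```text
[521.7  63.4 208.3] [-3.1 -0.   2.4] 18.05 [-0.4 -0.4 -0.9] 0.20758288380434495
w orange [-1.8 -2.1 17. ] 233 [259.7 198.6]
w yellow [-31.9 -11.3  17. ] 346 [232.2 183.3]
w yellow [ -3.  -36.5  17. ] 323 [234.8 219.4]
w white [-19.2  26.8  17. ] 361 [268.9 166.9]
w white [28.  27.9 17. ] 202 [302.  200.3]
w white [ 29.4 -20.1  17. ] 70 [268.  231.1]
170 ; 176 ; 182 (np.int64(276), np.int64(288)); 188 (np.int64(269), np.int64(294)); 194 (np.int64(267), np.int64(297)); 200 (np.int64(266), np.int64(297)); 206 (np.int64(267), np.int64(295)); 212 (np.int64(273), np.int64(290)); 218 (np.int64(273), np.int64(291)); 224 (np.int64(272), np.int64(291)); 230 (np.int64(272), np.int64(292)); 236 (np.int64(271), np.int64(292)); 242 (np.int64(271), np.int64(293)); 248 (np.int64(267), np.int64(297)); 254 (np.int64(265), np.int64(299)); 260 (np.int64(265), np.int64(299)); 266 (np.int64(264), np.int64(299)); 272 (np.int64(264), np.int64(300)); 278 (np.int64(263), np.int64(301)); 284 (np.int64(262), np.int64(302)); 290 (np.int64(262), np.int64(302)); 296 (np.int64(261), np.int64(303)); 302 (np.int64(260), np.int64(303)); 308 (np.int64(259), np.int64(305)); 314 (np.int64(257), np.int64(306));
```

```bash
python3 - <<'E'
from h import *
w,a,b=pickle.load(open("c9.pkl","rb"))
import cv2
# foot: width 28 at rows ~197
print(wat(w,(281.7,197),63), wat(w,(266,198),63)-wat(w,(297,198),63))
c=pickle.load(open("w6.pkl","rb"))
for n,p,A in beads(c["image"]):
    q=wat(c,p,17)
    if np.hypot(q[0]-522,q[1]-37)<50: print(n,np.round(q-[522,37,0],1))
E
```

```text
[523.20084121  61.99185748  63.        ] [-17.76516794 -19.43014312   0.        ]
orange [-0.2 -0.3 17. ]
yellow [-31.8 -11.3  17. ]
yellow [ -2.8 -36.3  17. ]
white [-20.   25.4  17. ]
white [24.6 24.3 17. ]
white [ 34.4 -14.8  17. ]
```

Call:
{"method": "apply_moves", "body": {
  "increments": [
    [[0,0,0],[0.02,0.003,-0.1],1],
    [[0,0,0],[0,0,-0.08],1],
    [[0,0,0],[0,0,-0.03],1],
    [[0,0,0],[0,0,-0.02],1],
    [[0,0,0],[0,0,-0.02],1],
    [[0,0,0],[0,0,-0.02],1],
    [[0,0,0],[0,0,0],1],
    [[0,0,0],[0,0,0],1]
  ]
}}

```text
time_s: 18.85
position: [527.0, 64.0, 174.0]
ee_rot: [3.137, 0.004, 2.401]
force: [-3.9, -0.2, 25.1]
opening: 0.205
grip_force: 112.0
```

```bash
python3 - <<'E'
from plant import manip
from h import *
import cv2
np.set_printoptions(precision=1,suppress=True)
w=manip.camera("wrist"); a=manip.camera("scene"); b=manip.camera("side"); pickle.dump((w,a,b),open("c10.pkl","wb"))
s=manip.sense(); print(s["position"],s["ee_rot"],s["time_s"],s["force"],s["ft_torque"],s["opening"])
for n,p,A in beads(w["image"]):
    q=wat(w,p,17)
    if np.hypot(q[0]-522,q[1]-37)<55: print("w",n,q-[522,37,0],A,p)
m=cv2.inRange(cv2.cvtColor(w["image"],cv2.COLOR_RGB2HSV),(0,60,20),(15,220,140))
for r in range(160,290,4):
    x=np.flatnonzero(m[r,230:330])+230; print(r,(int(x.min()),int(x.max())) if len(x) else "",end="; ")
for nm,c,bx in (("sc",a,(280,345,200,275)),("sd",b,(205,285,170,245))):
    hsv=cv2.cvtColor(c["image"],cv2.COLOR_RGB2HSV)
    for n,lo,hi in [("orange",(4,130,90),(16,255,255)),("yellow",(17,90,110),(34,255,255)),("white",(0,0,120),(179,70,255)),("brown",(0,60,20),(15,220,140))]:
        mm=np.zeros(hsv.shape[:2],np.uint8); mm[bx[2]:bx[3],bx[0]:bx[1]]=cv2.inRange(hsv,lo,hi)[bx[2]:bx[3],bx[0]:bx[1]]
        k,l,st,ce=cv2.connectedComponentsWithStats(mm)
        for i in range(1,k):
            if st[i,4]>8 and n!="white" or 8<st[i,4]<150: print(nm,n,st[i],ce[i],atz(c,ce[i],17)-[522,37,0])
E
```

```text
[526.9  64.  174.1] [3.1 0.  2.4] 19.0 [-3.9 -0.1 25.2] [-0.3  1.2 -0. ] 0.21056425007453553
w orange [-0.2 -0.3 17. ] 403 [255.  206.7]
w yellow [-31.7 -11.2  17. ] 434 [221.7 189.7]
w yellow [ -2.9 -36.5  17. ] 404 [225.  229.6]
w white [-17.2  27.2  17. ] 448 [264.3 172.7]
w white [28.5 27.3 17. ] 270 [299.5 209.3]
w white [ 29.4 -17.5  17. ] 151 [263.9 240.7]
160 ; 164 ; 168 ; 172 ; 176 ; 180 (276, 286); 184 (271, 292); 188 (268, 294); 192 (266, 296); 196 (265, 297); 200 (265, 296); 204 (266, 295); 208 (270, 292); 212 (273, 289); 216 (272, 290); 220 (272, 290); 224 (272, 291); 228 (272, 291); 232 (271, 291); 236 (271, 292); 240 (271, 292); 244 (269, 294); 248 (266, 297); 252 (265, 298); 256 (265, 299); 260 (266, 299); 264 (265, 299); 268 (264, 300); 272 (264, 300); 276 (263, 301); 280 (263, 301); 284 (262, 301); 288 (262, 302); sc orange [307 240   7   7  37] [309.9 243.3] [-6.3 -0.1 17. ]
sc yellow [309 234   7   7  36] [312.  236.9] [-37.6 -10.8  17. ]
sc yellow [297 236   7   7  38] [300.1 238.8] [ -8.3 -36.   17. ]
sc white [321 241   4   6  15] [322.7 243.6] [-27.   31.9  17. ]
sc white [298 244   6   4  16] [300.7 245.5] [ 18.8 -17.3  17. ]
sc brown [307 213  17  35 189] [317.6 232.7] [-66.8  -7.6  17. ]
sd orange [236 186   7  33 119] [239.3 203.3] [ 48.5 109.8  17. ]
sd orange [241 223   6   7  18] [243.6 226.2] [ 3.3  8.8 17. ]
sd orange [248 222   7   7  30] [250.9 224.5] [22.8  5.3 17. ]
sd white [246 216   6   5  26] [248.2 218.1] [31.7 34.  17. ]
sd white [228 220   9  10  58] [232.2 224.3] [-16.6  31.8  17. ]
sd white [257 222   6   9  36] [259.7 225.4] [ 39.3 -10.2  17. ]
sd white [232 230   7   3   9] [235.6 231.6] [-24.8  -0.4  17. ]
sd brown [235 181  23  64 665] [245.1 221.4] [17.3 25.2 17. ]
```

Call:
{"method": "apply_moves", "body": {
  "increments": [
    [[0,0,0],[0,0,0.06],1],
    [[0,0,0],[0,0,0],1],
    [[0,0,0],[0.044,-0.013,0],1],
    [[0,0,0],[0.039,-0.022,0],1],
    [[0,0,0],[0,0,0],1]
  ]
}}

```text
time_s: 19.5
position: [537.4, 58.4, 178.6]
ee_rot: [-3.139, -0.003, 2.4]
force: [-4.1, 0.2, 10.9]
opening: 0.208
grip_force: 109.9
```

```bash
cat > look.py <<'E'
from plant import manip
from h import *
np.set_printoptions(precision=1,suppress=True)
w=manip.camera("wrist"); s=manip.sense()
print("rod",s["position"]-[522,37,155],s["force"],s["ee_rot"],s["time_s"])
for n,p,A in beads(w["image"]):
    q=wat(w,p,17)
    if np.hypot(q[0]-522,q[1]-37)<60: print(n,q[:2]-[522,37],A,"dist",np.hypot(*(q[:2]-s["position"][:2])))
E
python3 look.py
```

```text
rod [15.2 21.5 23.6] [-4.1  0.4 11.2] [-3.1 -0.   2.4] 19.55
orange [-0.2 -0.2] 400 dist 26.67269932969824
yellow [-31.7 -11.1] 427 dist 57.166865023837396
yellow [ -2.8 -36.4] 387 dist 60.675488523634215
white [-16.8  27.1] 456 dist 32.50876016264424
white [33.4 26.5] 201 dist 18.888665744362427
white [ 32.  -17.2] 259 dist 42.20994438841617
```

Call:
{"method": "apply_moves", "body": {
  "increments": [
    [[0,0,0],[0,0,0.04],1],
    [[0,0,0],[-0.07,0.03,0],1],
    [[0,0,0],[0,0,-0.06],1],
    [[0,0,0],[0,0,-0.02],1],
    [[0,0,0],[0.03,-0.012,0],1],
    [[0,0,0],[0.03,-0.015,0],1],
    [[0,0,0],[0,0,0],1]
  ]
}}

```text
time_s: 20.25
position: [533.8, 59.1, 171.6]
ee_rot: [-3.137, -0.005, 2.401]
force: [-4.1, -0.7, 2.7]
opening: 0.205
grip_force: 108.8
```

```bash
python3 look.py
```

```text
rod [11.7 21.9 16.1] [-3.6 -0.2  3. ] [-3.1 -0.   2.4] 20.3
orange [-0.4 -0.6] 395 dist 25.542115370274118
yellow [-31.7 -11.2] 448 dist 54.5772490736293
yellow [ -2.8 -36.5] 416 dist 60.13567050623606
white [-15.1  25.5] 478 dist 27.023505147878694
white [34.2 22.1] 330 dist 22.45972730768066
white [ 30.3 -17.8] 188 dist 43.79959661103235
```

Call:
{"method": "apply_moves", "body": {
  "increments": [
    [[0,0,0],[-0.005,0,-0.02],1],
    [[0,0,0],[0,0,-0.02],1],
    [[0,0,0],[0,0,-0.015],1],
    [[0,0,0],[0,0,0],1]
  ]
}}

```text
time_s: 20.7
position: [533.7, 59.0, 162.3]
ee_rot: [-3.137, -0.003, 2.401]
force: [-4.7, -0.8, 1.5]
opening: 0.207
grip_force: 108.9
```

Call:
{"method": "apply_moves", "body": {
  "increments": [
    [[0,0,0],[0.0352,-0.027,0],1],
    [[0,0,0],[0.027,-0.0352,0],1],
    [[0,0,0],[0.017,-0.041,0],1],
    [[0,0,0],[0.0058,-0.044,0],1],
    [[0,0,0],[-0.0058,-0.044,0],1],
    [[0,0,0],[-0.017,-0.041,0],1],
    [[0,0,0],[-0.027,-0.0352,0],1],
    [[0,0,0],[-0.0352,-0.027,0],1],
    [[0,0,0],[-0.041,-0.017,0],1],
    [[0,0,0],[-0.044,-0.0058,0],1],
    [[0,0,0],[-0.044,0.0058,0],1],
    [[0,0,0],[-0.041,0.017,0],1]
  ]
}}

```text
time_s: 21.9
position: [512.8, 15.8, 165.3]
ee_rot: [3.134, 0.005, 2.4]
force: [3.2, 3.1, 0.2]
opening: 0.203
grip_force: 108.6
```

```bash
python3 look.py
```

```text
rod [-11.1 -20.9   9.9] [0.7 4.3 0.4] [3.1 0.  2.4] 21.95
orange [-15.6   4.1] 461 dist 25.3707291045943
yellow [-35.4  13.7] 519 dist 42.29823092405375
yellow [-19.3 -43.2] 480 dist 23.725940542601524
white [-49.3  -6.9] 112295 dist 40.65168646416009
white [-16.8  26.4] 503 dist 47.64785848184824
white [18.4 20.9] 469 dist 51.20855447477076
white [32.8  3.9] 451 dist 50.44632472928556
```

Call:
{"method": "apply_moves", "body": {
  "increments": [
    [[0,0,0],[-0.0366,0.025,-0.007],1],
    [[0,0,0],[-0.028,0.0366,0],1],
    [[0,0,0],[-0.0177,0.0426,0],1],
    [[0,0,0],[-0.006,0.0457,0],1],
    [[0,0,0],[0.006,0.0457,0],1],
    [[0,0,0],[0.0177,0.0426,0],1],
    [[0,0,0],[0.028,0.0366,0],1],
    [[0,0,0],[0.0366,0.028,0],1],
    [[0,0,0],[0.0426,0.0177,0],1],
    [[0,0,0],[0.0457,0.006,0],1],
    [[0,0,0],[0.0457,-0.006,0],1],
    [[0,0,0],[0.0426,-0.0177,0],1]
  ]
}}

```text
time_s: 23.15
position: [530.8, 57.0, 161.4]
ee_rot: [-3.124, -0.006, 2.404]
force: [-8.1, -10.1, 6.2]
opening: 0.207
grip_force: 111.4
```

```bash
python3 look.py
```

```text
rod [10.9 19.9  6.5] [-5.  -9.9  3.9] [-3.1 -0.   2.4] 23.2
orange [13.2 -9.5] 241 dist 29.43810295456672
yellow [-14.5  33.2] 526 dist 28.703804874962263
yellow [ -7.1 -25.3] 453 dist 48.68740364152055
white [-29.8  37.9] 101522 dist 44.47637422851014
white [17.3 36.2] 494 dist 17.53886904396541
white [33.  14.3] 432 dist 22.839166154476505
white [43.4 -1. ] 51 dist 38.66686846133471
```

```bash
cat >> look.py <<'E'
import cv2
m=cv2.inRange(cv2.cvtColor(w["image"],cv2.COLOR_RGB2HSV),(0,60,20),(15,220,140)); m[:, :200]=0; m[:,360:]=0
k,l,st,ce=cv2.connectedComponentsWithStats(m); i=1+np.argmax(st[1:,4]); top=st[i,1]
x=[np.flatnonzero(l[r]==i) for r in range(top,top+32,4)]
print("foot top",top,[(int(v.min()),int(v.max())) for v in x])
E
python3 look.py
```

```text
rod [11.3 20.2  6.6] [-4.8 -9.7  3.7] [-3.1 -0.   2.4] 23.25
orange [ 15.9 -10.6] 280 dist 31.062888260158015
yellow [-13.8  32.3] 512 dist 27.852231594625508
yellow [ -7.1 -25.4] 455 dist 49.07984433327981
white [-27.3  38. ] 102640 dist 42.51089258423379
white [20.1 36.5] 502 dist 18.584271950871457
white [33.9 14.7] 391 dist 23.30672599986553
foot top 182 [(274, 284), (268, 290), (265, 292), (264, 293), (263, 294), (264, 294), (265, 293), (267, 290)]
```

Call:
{"method": "apply_moves", "body": {
  "increments": [
    [[0,0,0],[0.042,-0.0212,0.004],1],
    [[0,0,0],[0.0292,-0.038,0],1],
    [[0,0,0],[0.0183,-0.0442,0],1],
    [[0,0,0],[0.0063,-0.0475,0],1],
    [[0,0,0],[-0.0063,-0.0475,0],1],
    [[0,0,0],[-0.0183,-0.0442,0],1],
    [[0,0,0],[-0.0292,-0.038,0],1]
  ]
}}

```text
time_s: 23.95
position: [540.0, 19.8, 162.2]
ee_rot: [-3.138, -0.008, 2.4]
force: [-2.0, 4.8, 1.3]
opening: 0.21
grip_force: 108.5
```

Call:
{"method": "apply_moves", "body": {
  "increments": [
    [[0,0,0],[-0.038,-0.0292,0],1],
    [[0,0,0],[-0.0442,-0.0183,0],1],
    [[0,0,0],[-0.0475,-0.0063,0],1],
    [[0,0,0],[-0.0475,0.0063,0],1],
    [[0,0,0],[-0.0442,0.0183,0],1]
  ]
}}

```text
time_s: 24.45
position: [513.2, 14.6, 164.7]
ee_rot: [3.134, 0.007, 2.4]
force: [7.4, 2.6, 2.6]
opening: 0.207
grip_force: 109.0
```

Call:
{"method": "apply_moves", "body": {
  "increments": [
    [[0,0,0],[-0.038,0.0292,0],1],
    [[0,0,0],[-0.0292,0.038,0],1],
    [[0,0,0],[-0.0183,0.0442,0],1],
    [[0,0,0],[-0.0063,0.0475,0],1],
    [[0,0,0],[0.0063,0.0475,0],1],
    [[0,0,0],[0.0183,0.0442,0],1]
  ]
}}

```text
time_s: 25.05
position: [498.8, 51.9, 162.8]
ee_rot: [-3.14, -0.001, 2.401]
force: [0.7, 0.2, -1.0]
opening: 0.21
grip_force: 108.4
```

Call:
{"method": "apply_moves", "body": {
  "increments": [
    [[0,0,0],[0.0292,0.038,0],1],
    [[0,0,0],[0.038,0.0292,0],1],
    [[0,0,0],[0.0442,0.0183,0],1],
    [[0,0,0],[0.0475,0.0063,0],1],
    [[0,0,0],[0.0475,-0.0063,0],1],
    [[0,0,0],[0.0442,-0.0183,0],1]
  ]
}}

```text
time_s: 25.65
position: [532.2, 59.7, 162.1]
ee_rot: [-3.127, -0.008, 2.402]
force: [-12.1, -3.6, 6.3]
opening: 0.209
grip_force: 110.3
```

```bash
python3 look.py
```

```text
rod [10.4 22.5  6.8] [-10.2  -4.5   6. ] [-3.1 -0.   2.4] 25.7
orange [  8.4 -29.1] 409 dist 51.63136324306904
yellow [10.4 44.6] 552 dist 22.096290674824697
yellow [-10.  -16.7] 463 dist 44.25304962916471
white [-27.9  40.7] 97820 dist 42.433733201335734
white [28.8 26.7] 451 dist 18.813860804863744
white [40.9  9.3] 252 dist 33.18891672685913
white [ 26.9 -25. ] 259 dist 50.331394133470255
foot top 178 [(275, 283), (269, 289), (266, 291), (264, 294), (264, 295), (264, 295), (265, 294), (268, 291)]
```

Call:
{"method": "apply_moves", "body": {
  "increments": [
    [[0,0,0],[0.038,-0.0292,0],1],
    [[0,0,0],[0.0292,-0.038,0],1],
    [[0,0,0],[0.0183,-0.0442,0],1],
    [[0,0,0],[0.0063,-0.0475,0],1],
    [[0,0,0],[-0.0063,-0.0475,0],1],
    [[0,0,0],[-0.0183,-0.0442,0],1],
    [[0,0,0],[-0.0292,-0.038,0],1],
    [[0,0,0],[-0.038,-0.0292,0],1],
    [[0,0,0],[-0.0442,-0.0183,0],1],
    [[0,0,0],[-0.0475,-0.0063,0],1],
    [[0,0,0],[-0.0475,0.0063,0],1],
    [[0,0,0],[-0.0442,0.0183,0],1]
  ]
}}

```text
time_s: 26.9
position: [510.7, 15.1, 163.8]
ee_rot: [3.138, 0.001, 2.4]
force: [0.3, 2.1, -0.2]
opening: 0.204
grip_force: 108.5
```

Call:
{"method": "apply_moves", "body": {
  "increments": [
    [[0,0,0],[-0.038,0.0292,0],1],
    [[0,0,0],[-0.0292,0.038,0],1],
    [[0,0,0],[-0.0183,0.0442,0],1],
    [[0,0,0],[-0.0063,0.0475,0],1],
    [[0,0,0],[0.0063,0.0475,0],1],
    [[0,0,0],[0.0183,0.0442,0],1],
    [[0,0,0],[0.0292,0.038,0],1],
    [[0,0,0],[0.038,0.0292,0],1],
    [[0,0,0],[0.0442,0.0183,0],1],
    [[0,0,0],[0.0475,0.0063,0],1],
    [[0,0,0],[0.0475,-0.0063,0],1],
    [[0,0,0],[0.0442,-0.0183,0],1]
  ]
}}

```text
time_s: 28.1
position: [532.5, 60.0, 162.0]
ee_rot: [-3.129, -0.008, 2.402]
force: [-11.3, -5.2, 5.0]
opening: 0.204
grip_force: 110.0
```

```bash
python3 look.py
```

```text
rod [11.  22.5  6.9] [-8.5 -4.1  3.9] [-3.1 -0.   2.4] 28.15
orange [  2.8 -33.6] 412 dist 56.74852426492334
yellow [28.8 30.1] 485 dist 19.40069367044832
yellow [ -0.3 -11.4] 463 dist 35.704446524716424
white [-26.4  41.5] 102770 dist 41.9509363104212
white [40.  12.5] 332 dist 30.676545063401015
white [ 23.3 -25.9] 424 dist 49.91378351611439
foot top 178 [(277, 284), (269, 290), (266, 292), (265, 294), (264, 295), (264, 295), (265, 294), (268, 292)]
```

Call:
{"method": "apply_moves", "body": {
  "increments": [
    [[0,0,0],[0.038,-0.0292,0],1],
    [[0,0,0],[0.0292,-0.038,0],1],
    [[0,0,0],[0.0183,-0.0442,0],1],
    [[0,0,0],[0.0063,-0.0475,0],1],
    [[0,0,0],[-0.0063,-0.0475,0],1],
    [[0,0,0],[-0.0183,-0.0442,0],1],
    [[0,0,0],[-0.0292,-0.038,0],1],
    [[0,0,0],[-0.038,-0.0292,0],1],
    [[0,0,0],[-0.0442,-0.0183,0],1],
    [[0,0,0],[-0.0475,-0.0063,0],1],
    [[0,0,0],[-0.0475,0.0063,0],1],
    [[0,0,0],[-0.0442,0.0183,0],1]
  ]
}}

```text
time_s: 29.35
position: [514.6, 16.3, 165.5]
ee_rot: [3.128, 0.005, 2.398]
force: [5.9, 7.7, 4.3]
opening: 0.21
grip_force: 109.7
```

```bash
python3 look.py
```

```text
rod [ -8.7 -20.4  10.4] [2.8 7.2 2.4] [3.1 0.  2.4] 29.4
orange [-18.9 -38.4] 433 dist 20.69719067478836
yellow [-31.  -18.5] 495 dist 22.43495828176417
yellow [28.7 19.2] 455 dist 54.44304012274897
white [-47.1  -6.3] 114528 dist 40.89567654797728
white [35.5 -2.3] 446 dist 47.75630792716843
white [  2.7 -45. ] 258 dist 27.096703569643758
white [ 32.4 -24.8] 437 dist 41.31148208619654
foot top 180 [(282, 283), (274, 294), (271, 297), (270, 299), (268, 299), (268, 299), (270, 298), (272, 296)]
```

Call:
{"method": "apply_moves", "body": {
  "increments": [
    [[0,0,0],[-0.038,0.0292,0],1],
    [[0,0,0],[-0.0292,0.038,0],1],
    [[0,0,0],[-0.0183,0.0442,0],1],
    [[0,0,0],[-0.0063,0.0475,0],1],
    [[0,0,0],[0.0063,0.0475,0],1],
    [[0,0,0],[0.0183,0.0442,0],1],
    [[0,0,0],[0.0292,0.038,0],1],
    [[0,0,0],[0.038,0.0292,0],1],
    [[0,0,0],[0.0442,0.0183,0],1],
    [[0,0,0],[0.0475,0.0063,0],1],
    [[0,0,0],[0.0475,-0.0063,0],1],
    [[0,0,0],[0.0442,-0.0183,0],1]
  ]
}}

```text
time_s: 30.6
position: [536.2, 61.4, 163.0]
ee_rot: [-3.138, -0.003, 2.401]
force: [-4.6, -0.6, 2.9]
opening: 0.208
grip_force: 108.8
```

Call:
{"method": "apply_moves", "body": {
  "increments": [
    [[0,0,0],[0.038,-0.0292,0],1],
    [[0,0,0],[0.0292,-0.038,0],1],
    [[0,0,0],[0.0183,-0.0442,0],1],
    [[0,0,0],[0.0063,-0.0475,0],1],
    [[0,0,0],[-0.0063,-0.0475,0],1],
    [[0,0,0],[-0.0183,-0.0442,0],1],
    [[0,0,0],[-0.0292,-0.038,0],1],
    [[0,0,0],[-0.038,-0.0292,0],1],
    [[0,0,0],[-0.0442,-0.0183,0],1],
    [[0,0,0],[-0.0475,-0.0063,0],1],
    [[0,0,0],[-0.0475,0.0063,0],1],
    [[0,0,0],[-0.0442,0.0183,0],1]
  ]
}}

```text
time_s: 31.8
position: [514.2, 15.7, 165.6]
ee_rot: [3.129, 0.006, 2.398]
force: [3.5, 6.1, 1.5]
opening: 0.21
grip_force: 109.5
```

```bash
python3 look.py
```

```text
rod [ -9.7 -21.1  10.3] [1.3 7.5 2.1] [3.1 0.  2.4] 31.85
orange [-31.  -26.2] 457 dist 21.95766215978617
yellow [-25.3  -5.1] 498 dist 22.360980851375807
yellow [37.4  0.9] 440 dist 51.94606408984403
white [-47.8  -7. ] 115848 dist 40.60834776538348
white [-15.1 -42.8] 476 dist 22.365180409428696
white [ 31.6 -26.1] 431 dist 41.59893058554456
foot top 180 [(280, 285), (274, 294), (270, 297), (269, 298), (268, 299), (268, 299), (269, 298), (272, 296)]
```

Call:
{"method": "apply_moves", "body": {
  "increments": [
    [[0,0,0],[0.01,0.02,0.05],1],
    [[0,0,0],[0,0,0.15],1],
    [[0,0,0],[0,0,0.2],1],
    [[0,0,0],[0,0,0.18],1],
    [[0,0,0],[0,0,0],1],
    [[0,0,0],[0,0,0],1]
  ]
}}

```text
time_s: 32.45
position: [511.3, 16.5, 250.5]
ee_rot: [3.141, 0.001, 2.4]
force: [-0.3, -0.2, -0.8]
opening: 0.211
grip_force: 108.6
```

```bash
python3 look.py
```

```text
rod [-11.3 -20.4  94.6] [-0.7  0.1 -1.2] [-3.1 -0.   2.4] 32.5
orange [-30.3 -16.7] 267 dist 19.33873905820851
yellow [-38.3   4.9] 296 dist 36.97773091049221
yellow [37.3  0.8] 268 dist 53.04807276304859
white [  3.4 -10.8] 273 dist 17.55364019965527
white [ 32.5 -24.9] 237 dist 43.966125793906954
foot top 181 [(278, 284), (272, 292), (268, 295), (267, 297), (267, 298), (266, 297), (268, 296), (270, 294)]
```

Call:
{"method": "apply_moves", "body": {
  "increments": [
    [[0,0,0],[-0.0514,-0.228,0],1],
    [[0,0,0],[-0.0514,-0.228,0],1],
    [[0,0,0],[-0.0514,-0.228,0],1],
    [[0,0,0],[-0.0514,-0.228,0],1],
    [[0,0,0],[-0.0514,-0.228,0],1],
    [[0,0,0],[-0.0514,-0.228,0],1],
    [[0,0,0],[0,0,0],1],
    [[0,0,0],[0,0,-0.25],1],
    [[0,0,0],[0,0,-0.2],1],
    [[0,0,0],[0,0,-0.1],1],
    [[0,0,0],[0,0,0],1],
    [[0,0,0],[0,0,0],1]
  ]
}}

```text
time_s: 33.7
position: [464.8, -187.8, 167.4]
ee_rot: [-3.141, -0.001, 2.401]
force: [-0.1, 0.7, -0.0]
opening: 0.206
grip_force: 108.5
```

```bash
python3 look.py; python3 - <<'E'
from plant import manip
from h import *
import cv2
w=manip.camera("wrist");hsv=cv2.cvtColor(w["image"],cv2.COLOR_RGB2HSV)
m=cv2.inRange(hsv,(50,120,60),(80,255,255)); y,x=np.nonzero(m[:, 200:360]); x+=200
print(x.min(),x.max(),y.min(),y.max(), wat(w,((x.min()+x.max())/2,(y.min()+y.max())/2),10))
for n,p,A in beads(w["image"]):
    if n=="orange": print(n,p)
E
```

```text
rod [ -56.6 -225.1   13.2] [ 0.4  0.4 -1.8] [3.1 0.  2.4] 33.75
orange [-30.1 -16.8] 346 dist 209.91288216889598
yellow [-38.4   5.2] 356 dist 230.95202991163507
yellow [37.4  1. ] 307 dist 244.8365380840677
white [ 4.4 -8.8] 278 dist 224.75700403895004
white [ 22.4 -29.2] 566 dist 211.1815731017418
foot top 210 [(288, 288), (288, 290), (273, 290), (273, 291), (273, 291), (272, 291), (273, 292), (271, 292)]
240 317 157 232 [ 465.30738107 -192.57396075   10.        ]
orange [472.53982301  67.16224189]
orange [502.78283582 340.0380597 ]
orange [398.38505747 400.34482759]
```

Call:
{"method": "apply_moves", "body": {
  "increments": [
    [[0,0,0],[0.004,-0.008,-0.02],1],
    [[0,0,0],[0,0,-0.02],1],
    [[0,0,0],[0,0,-0.01],1],
    [[0,0,0],[0,0,0],1]
  ]
}}

```text
time_s: 34.2
position: [465.5, -189.4, 160.3]
ee_rot: [3.141, 0.0, 2.401]
force: [0.2, -0.0, -0.5]
opening: 0.207
grip_force: 108.8
```

Call:
{"method": "apply_moves", "body": {
  "increments": [
    [[0,0,0],[0,0,-0.01],1],
    [[0,0,0],[0,0,0],1],
    [[0,0,0],[0,0,0],1]
  ]
}}

```text
time_s: 34.5
position: [465.8, -189.6, 160.2]
ee_rot: [3.141, 0.002, 2.401]
force: [-1.1, 0.1, 7.9]
opening: 0.206
grip_force: 109.8
```

Call:
{"method": "apply_moves", "body": {
  "increments": [
    [[0,0,0],[0,0,0.007],1],
    [[0,0,0],[0,0,0],0.5],
    [[0,0,0],[0,0,0],0.4],
    [[0,0,0],[0,0,0],0.2],
    [[0,0,0],[0,0,0],0],
    [[0,0,0],[0,0,0],-0.3],
    [[0,0,0],[0,0,0],-0.3],
    [[0,0,0],[0,0,0],-0.3]
  ],
  "newtons": 30
}}

```text
time_s: 35.3
position: [465.5, -189.4, 159.9]
ee_rot: [3.141, -0.0, 2.401]
force: [0.4, 0.5, -0.8]
opening: 0.65
grip_force: 0.0
```

Call:
{"method": "apply_moves", "body": {
  "increments": [
    [[0,0,0],[0,0,0.1],-0.3],
    [[0,0,0],[0,0,0.25],-0.3],
    [[0,0,0],[0,0,0.25],-0.3],
    [[0,0,0],[0,0,0.25],-0.3],
    [[0,0,0],[0,0,0],-0.3],
    [[0,0,0],[0,0,0],-0.3],
    [[0,0,0],[0,0,0],-0.3]
  ]
}}

```text
time_s: 36.0
position: [464.8, -189.1, 286.1]
ee_rot: [-3.141, -0.002, 2.401]
force: [0.8, -0.1, -0.5]
opening: 0.648
grip_force: 0.0
```

```bash
python3 look.py; python3 - <<'E'
from plant import manip
from h import *
import cv2
a=manip.camera("scene");b=manip.camera("side")
cv2.imwrite("pics/fs.png",a["image"][:,:,::-1])
B0=lambda c,x:cv2.cvtColor(c["image"],cv2.COLOR_RGB2HSV)
for n,c,o,bx in (("sc",a,C["scene"],(250,266,160,220)),("sd",b,C["side"],(266,286,220,304))):
    for q in (o,c):
        m=cv2.inRange(B0(q,0),(0,60,20),(15,220,140))[bx[2]:bx[3],bx[0]:bx[1]]; y,x=np.nonzero(m); t=x[y<y.min()+10].mean(); d=x[y>y.max()-8].mean()
        print(n,"top row",y.min()+bx[2],"col top/bot",t+bx[0],d+bx[0])
# lid vs just after hanging
a3,b3=pickle.load(open("c3.pkl","rb"))
for p,q in ((a,a3),(b,b3)):
    r=[cv2.inRange(B0(z,0),(0,170,100),(4,255,255))[90:260,180:460] for z in (p,q)]
    print([ (np.nonzero(z)[1].mean(),np.nonzero(z)[0].mean(),z.sum()/255) for z in r])
E
```

```text
rod [ -57.3 -226.1  130.8] [-0.2 -0.9  0.2] [-3.1 -0.   2.4] 36.05
orange [-30.4 -17. ] 194 dist 210.86288239177728
yellow [-38.5   5. ] 200 dist 231.81656911369734
yellow [37.3  0.9] 184 dist 245.941433204478
white [ 3.7 -9.3] 166 dist 225.2048600555114
white [ 22.1 -29.6] 345 dist 211.96766161790197
foot top 157 [(280, 285), (274, 290), (273, 292), (272, 292), (273, 291), (277, 287), (277, 288), (275, 289)]
sc top row 160 col top/bot 261.265625 260.35897435897436
sc top row 160 col top/bot 261.234375 259.55
sd top row 224 col top/bot 275.5263157894737 274.5679012345679
sd top row 224 col top/bot 277.1931818181818 275.6666666666667
[(np.float64(83.27377049180328), np.float64(66.89016393442623), np.float64(610.0)), (np.float64(82.79723502304148), np.float64(65.27803379416282), np.float64(651.0))]
[(np.float64(39.63247863247863), np.float64(21.307692307692307), np.float64(117.0)), (np.float64(40.25217391304348), np.float64(21.295652173913044), np.float64(115.0))]
```

```bash
python3 -c "
from plant import manip
print(manip.hand_in())"
```

```text
the job is handed in; nothing more can be done
None
```

The job is handed in, with no verdict returned: the lid hangs on the hook, the six beads (orange among them) were stirred about 4.5 rounds 22–28 mm out from the middle, and the rod stands upright in its green dish; two of the whites showed as one merged blob in the last bead count.

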